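Build up the open pole of a high-current terminal

ROBOT

A 6-joint arm with a two-finger parallel gripper is mounted at the origin on the work surface. World frame = base frame: x ahead of the robot, y to its left, z up, the work surface at z = 0. Lengths are in m, angles in degrees, forces in N, time in s.
With the tool pointing down it reaches from about 0.3 to 0.75 m from the base axis. Payload 8.5 kg.
Tool frame: the origin (TCP) lies between the finger pads; the fingertips stand 17 mm ahead of it and the grasp point (between the pads) lies 2 mm behind it (env.tip_reach is the distance from the TCP to the fingertips, in m); z points along the fingers, y is the line along which they close (so a half turn about z gives the same grasp; the last joint's range is limited). The gripper opens to 85 mm and grips with 20 to 120 N. Pads are 22 mm wide; open, the fingers measure 114 mm over their backs; the gripper's body (76 mm by 85 mm) begins 54 mm behind the grasp point. The pads swing forward as they close: fully open they stand 13 mm farther back than shut.
Start: joints at [-76.221, 21.807, 74.336, -0, 83.858, -12.336], TCP at [0.242, -0.494, 0.248] pointing down, gripper open.
Joint ranges: [-178.18, 178.18], [-50.72, 133.34], [12.68, 142.11], [-81.47, 261.47], [9.98, 163.14], [-165.26, 165.26]. Speed limits (degrees/s): [136.94, 136.94, 180, 180, 180, 180].

INTERFACE

Orientations are given as a 3x3 rotation matrix whose columns are the frame's x, y, z axes.
In Python, from rig import env, viewer gives the robot as it stands.
- The arm moves only by the tool move_arm, never from a script. Its argument "motion" is a list of rows, each a list of 2 entries, a list of its own where there are three numbers: the shift along the tool's x, y, z normalised to -1 to 1, where 1 is 50 mm, then the turn, a rotation vector about the tool's x, y, z normalised to -1 to 1, where 1 is 8 degrees. A call has 1 to 20 rows; each row shifts and turns the commanded pose from where the row before left it, along the tool's axes as they then stand; what a row does not reach is not made up. A row lasts 1/10 s, in which the tool goes at most 50 mm and 8.59 degrees, less where a joint would pass 70% of its speed; a pose out of reach is approached as far as the arm can. A call with a number of a shift or a turn outside -1 to 1 is refused whole. A call with a gripper value outside its range is refused whole. "claw" is the closure, from 0 (fully open) to 1 (shut), set as the call begins (left out, the last holds). The fingers move at their own pace and stop on an object; "force" is the grip in N (left out, the last holds). Time passes only in rows, so rows that do not move let the fingers close. It gives the time, the measured TCP pose, the force, the opening and the grip force at its end, in the units of the state.
- env.observe(): the state, without advancing time (a new reading comes with each control period).
- viewer.get_image(name): name is "side" or "top"; returns a dict with "frame" (384x512x3 uint8, red, green, blue), "depth" (384x512 float32, m along the optical axis (not along the pixel's ray), 0 where there is no reading), "fx", "fy", "cx", "cy" (pixels), "eye" and "attitude" of the camera in the world. Camera axes: x right, y up, looking along -z (the intrinsics and any distortion apply to the point x, -y, -z); pixel columns grow to the right and rows downward; lengths in m; the calibration is good to about 2 mm. A picture is of the moment at which its call begins.
- env.close_job(): hands the job in; it is judged then, once.
The state is a dict: "time_s": time; "q": joint angles; "qvel": joint speeds; "joint_efforts": joint torques, N m; "position": TCP position; "tool_rot": TCP orientation; "ft_force": force on the tool from outside, world axes, zero at the start; "wrist_torque": the same for the moment, N m; "grip_width": finger opening in m; "gripper_force": force on a finger pad.
Only numpy, scipy, OpenCV 4.12 (cv2) and the standard library are available. Lean on these libraries where they do the work, as an engineer would, in place of code of your own. Each camera call takes 0.05 s, during which the arm holds its last target. There are 200 camera calls.

TASK

Build up the open pole of the two-pole terminal block like the finished pole beside it: thread the white ceramic spacer onto the steel stud first, then the big flat washer on top of the spacer, then the brown shouldered bushing with its neck down, turning it until it slips over the stud's flats and is pushed fully home on the washer. Press gently, the ceramic and the moulding are brittle, and leave the nut and the small washer where they lie.

Things in the scene. Friction and masses are not known exactly. Their poses are not given: they have to be found in the camera images.
- post_seat (a point): Foot of the open pole: on the stud's axis, at the top face of the copper bar on which the stack is built, 28 mm above the bench. Fixed; z up, y towards the finished pole. The terminal block is black, 100 mm (x) by 240 mm (y), 22 mm high; two copper bars 52 mm wide lie across it along x, and a rib half-way between the poles rises 8 mm above the bars.
- stud_step (a point): On the stud's axis at the step, 52 mm above the copper bar; axes as post_seat. Below it: steel body 22 mm round with two flats 15 mm apart. Above it: M14 thread (14 mm round) up to 68 mm. Sharp step. The stud is fixed; its flats lie along this point's x axis give or take 40 degrees. That angle is NOT reported: see it from above, or turn the bushing on the step under light load until it drops.
- finished_pole (a point): Top of the finished pole (fixed), the pattern for the job: spacer, washer, bushing and a thin nut on a stud, 68 mm above its copper bar, 58 mm across at the widest, 130 mm from the open pole's axis. Axes as post_seat.
- spacer_mid (a point): White ceramic tube, 46 mm outside, 25 mm bore, 30 mm tall, about 0.1 kg, standing on the bench. The point is its centre, half-way up (15 mm); z along its axis. Either end may be down; it passes over the stud at any angle. It cracks if pressed along the stack with more than 60 N.
- washer_mid (a point): The big flat steel washer, 58 mm outside, 32 mm hole, 8 mm thick, about 0.11 kg, lying flat on the bench. The point is its centre, half-way up (4 mm); z along its axis. Either face may be down; it lies loose round the stud until the bushing's neck centres it.
- bushing_mid (a point): Brown moulded bushing, 24 mm tall, about 0.05 kg, standing neck down. Round head 44 mm in diameter, 18 mm high, above a round neck 30 mm in diameter, 6 mm long. The point is on its axis, 12 mm above the foot of the neck; z up, away from the neck. It cracks if pressed on the washer with over 60 N or jammed on the stud with over 90 N.
- bushing_foot (a point): Centre of the foot of the bushing's neck; axes as bushing_mid. The neck tapers slightly, to 27 mm at its foot. The through hole is 25 mm round with two flats 16.5 mm apart, parallel to this point's x axis: it passes the stud's body only when turned to within about 5 degrees of the stud's flats (or half a turn from that). Fully home the foot is 32 mm above the copper bar, the head on the washer.
- nut: Hexagon nut, 22 mm across flats, 8 mm high, not used now. Origin: centre of its underside.
- small_washer: Small steel washer, 40 mm outside, 17 mm hole, 5 mm thick, not used. Origin: centre of its underside.
Things that resemble listed ones, but are neither listed nor needed, are in the scene too. Leave any turquoise look-alike of the part that bears washer_mid alone. There is more than one size of the part that bears bushing_mid; the job needs the larger.

How it is judged (in metres and radians):
On the way, in this order (a step that is already met when the one before it is completed fails the run):
1. the spacer stands on the copper bar, round the stud, let go (horizontal distance between spacer_mid and post_seat below 0.004 m and z of spacer_mid in the frame of post_seat between 0.013 and 0.017 m and (angle between spacer_mid's own z axis and vertical below 0.06 rad or angle between spacer_mid's own z axis and vertical above 3.08 rad) and contact force between the fingers and spacer below 0.1 N), for 0.2 s.
2. the big washer lies flat on the spacer, round the stud, let go (horizontal distance between spacer_mid and post_seat below 0.004 m and z of spacer_mid in the frame of post_seat between 0.013 and 0.017 m and (angle between spacer_mid's own z axis and vertical below 0.06 rad or angle between spacer_mid's own z axis and vertical above 3.08 rad) and horizontal distance between washer_mid and post_seat below 0.006 m and z of washer_mid in the frame of post_seat between 0.032 and 0.036 m and (angle between washer_mid's own z axis and vertical below 0.06 rad or angle between washer_mid's own z axis and vertical above 3.08 rad) and contact force between the fingers and washer below 0.1 N), for 0.2 s.
3. the bushing is over the stud's flats and fully home, with the spacer and washer below it (horizontal distance between spacer_mid and post_seat below 0.004 m and z of spacer_mid in the frame of post_seat between 0.013 and 0.017 m and (angle between spacer_mid's own z axis and vertical below 0.06 rad or angle between spacer_mid's own z axis and vertical above 3.08 rad) and horizontal distance between washer_mid and post_seat below 0.006 m and z of washer_mid in the frame of post_seat between 0.032 and 0.036 m and (angle between washer_mid's own z axis and vertical below 0.06 rad or angle between washer_mid's own z axis and vertical above 3.08 rad) and horizontal distance between bushing_mid and post_seat below 0.003 m and z of bushing_mid in the frame of post_seat between 0.042 and 0.046 m and angle between bushing_mid's own z axis and vertical below 0.06 rad), for 0.2 s.
At the end, for the whole second after the job is handed in: The spacer stands on the copper bar, the big washer lies on it and the bushing's head sits on the washer with its neck in the washer's hole, all round the stud: each within 2 mm of its seated height, upright within 0.06 rad, within 4 mm of the stud's axis (bushing 3 mm), at rest and let go (all of step 1 and z of washer_mid in the frame of post_seat between 0.032 and 0.036 m and (angle between washer_mid's own z axis and vertical below 0.06 rad or angle between washer_mid's own z axis and vertical above 3.08 rad) and horizontal distance between washer_mid and post_seat below 0.004 m and horizontal distance between bushing_mid and post_seat below 0.003 m and z of bushing_mid in the frame of post_seat between 0.042 and 0.046 m and angle between bushing_mid's own z axis and vertical below 0.06 rad and linear speed of each of spacer, washer, bushing below 0.02 m/s and contact force between the fingers and washer below 0.1 N and contact force between the fingers and bushing below 0.1 N); the robot touches nothing.
It fails at once if one of the parts is pressed or dropped on the stud, the copper bar or the part below it with more than 60 N, or the bushing is jammed on the stud with more than 90 N (contact force between spacer and terminal above 60 N or contact force between any of spacer, washer and stud above 60 N or contact force between washer and spacer above 60 N or contact force between bushing and washer above 60 N or contact force between bushing and stud above 90 N).
It fails at once if the nut or the small washer is moved more than 25 mm (distance of any of nut, small_washer from where it was at the start of the episode above 0.025 m).
It also fails if it takes over 72 s, if anything falls off the work surface, if the arm or the gripper's body presses on something with over 40 N, if the wrist force passes 120 N, or if a joint passes its speed limit or range.

## Working session

There is one attempt and no reset: what is moved stays moved. The work goes in short steps, Python scripts to look and compute and a tool call to move; the robot and the scene stay as the last step left them, time stands still between calls to the robot, and variables do not carry over. Pictures are saved under pics/ and viewed, at most 10 in all, crops included, and the job is handed in when it is done.

Besides the shell and the picture viewer there is one more tool, called after "Request:" in YAML: its name, and indented under it one key for each argument. move_arm: Moves the arm, as the interface text tells. Scaled input: -1 to 1 covers 50 mm each way for a shift and 8 degrees each way for a turn. Its arguments: {"type":"object","properties":{"motion":{"type":"array","items":{"type":"array"}},"claw":{"type":"number"},"force":{"type":"number"}},"required":["motion"]}

```bash
mkdir -p pics; ls
cat > h.py <<'E'
import numpy as np, cv2
from rig import env, viewer
def grab(n):
    return viewer.get_image(n)
def pts(im):
    d=im["depth"]; h,w=d.shape
    v,u=np.mgrid[:h,:w]
    c=np.stack([(u-im["cx"])/im["fx"]*d,-(v-im["cy"])/im["fy"]*d,-d],-1)
    return c@np.array(im["attitude"]).T+np.array(im["eye"])
E
python3 - <<'E'
from h import *
for n in("top","side"):
    im=grab(n); print(n,[ (k,im[k]) for k in im if k not in("frame","depth")])
    cv2.imwrite(f"pics/{n}0.png",im["frame"][:,:,::-1]); np.savez(f"{n}0.npz",**im)
print(env.observe())
E
```

```text
pics
top [('fx', 498.02381577482), ('fy', 498.02381577482), ('cx', 254.71020707663348), ('cy', 191.08369715982298), ('eye', array([ 0.40877289, -0.00235703,  1.0620184 ])), ('attitude', array([[ 0.00606403,  0.99361726, -0.11264086],
       [-0.9995039 ,  0.00254116, -0.03139255],
       [-0.03090594,  0.11277535,  0.99313974]]))]
side [('fx', 427.860342905113), ('fy', 427.860342905113), ('cx', 253.23831673180433), ('cy', 196.03810233435485), ('eye', array([0.01579316, 0.47302806, 0.55252259])), ('attitude', array([[-0.68740572,  0.41299505, -0.59741817],
       [-0.72622453, -0.40043056,  0.55879629],
       [-0.00844439,  0.81797949,  0.57518539]]))]
{'time_s': 0.1, 'q': array([-7.62218284e+01,  2.18375778e+01,  7.43777811e+01, -1.85702140e-04,
        8.38574907e+01, -1.23358747e+01]), 'qvel': array([-0.00891109, -0.03097477, -0.13891438,  0.09122454, -0.03976639,
        0.04247957]), 'joint_efforts': array([ 1.66139263e-03, -4.49220979e+01, -2.31656528e+01, -2.50333042e-04,
        3.62552695e-03,  9.22654891e-06]), 'position': array([ 0.24202853, -0.49363136,  0.24778478]), 'tool_rot': array([[ 8.97919583e-01,  4.40159435e-01, -3.05946556e-04],
       [ 4.40159459e-01, -8.97918776e-01,  1.23411234e-03],
       [ 2.68491032e-04, -1.24279891e-03, -9.99999192e-01]]), 'ft_force': array([-0.49109552, -0.02096996,  0.53429322]), 'wrist_torque': array([0.00574583, 0.04537176, 0.05755455]), 'gripper_force': 0.0, 'grip_width': 0.08560084592170907}
```

View pics/top0.png

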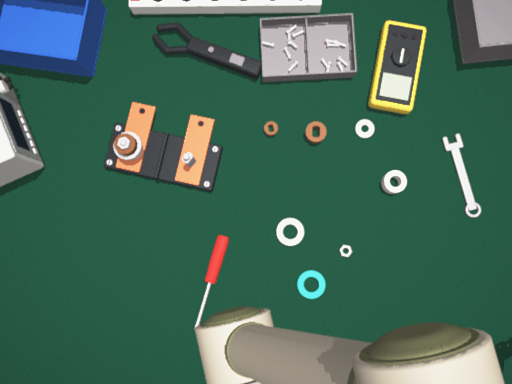

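View pics/side0.png

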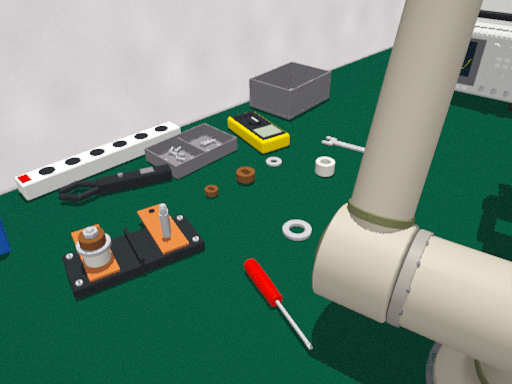

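Top view: stud at (187,158) and finished pole at (126,147). Candidates:
- **Bushings:** brown at (316,132), large, and (271,128), small. I choose the larger.
- **Washers:** white (290,232), turquoise (311,285) and small white (365,128). I choose (290,232).
- **Spacer:** (395,182).
- **Nut:** (346,251).

In the side view the same parts are at: large bushing (246,175), spacer (325,166), washer (297,230), stud (165,222).

```bash
cat >> h.py <<'E'
def blob(im,kind,uv,r=25):
    hsv=cv2.cvtColor(im["frame"],cv2.COLOR_RGB2HSV).astype(int); H,S,V=hsv[...,0],hsv[...,1],hsv[...,2]
    m=((S<60)&(V>110)) if kind=="white" else ((H<20)&(S>80)&(V>50))
    w=np.zeros_like(m); u,v=uv; w[v-r:v+r,u-r:u+r]=1
    n,l,st,c=cv2.connectedComponentsWithStats((m&w).astype(np.uint8))
    i=1+np.argmax(st[1:,4]); return l==i
def circ(xy):
    A=np.c_[2*xy,np.ones(len(xy))]; s=np.linalg.lstsq(A,(xy**2).sum(1),rcond=None)[0]
    return s[:2],np.sqrt(s[2]+s[0]**2+s[1]**2)
def ray(im,uv,z):
    c=np.c_[(uv[:,0]-im["cx"])/im["fx"],-(uv[:,1]-im["cy"])/im["fy"],-np.ones(len(uv))]@np.array(im["attitude"]).T
    e=np.array(im["eye"]); t=(z-e[2])/c[:,2]; return e+c*t[:,None]
E
python3 - <<'E'
from h import *
T=dict(np.load("top0.npz")); S=dict(np.load("side0.npz"))
for name,k,ut,us,h,D in [("spacer","white",(395,182),(325,166),.03,.046),("washer","white",(290,232),(297,230),.008,.058),("bush","brown",(316,132),(246,175),.024,.044),("bsmall","brown",(271,128),(211,191),.02,.03),("smallw","white",(365,128),(274,161),.005,.04),("nut","white",(346,251),None,.008,.024)]:
    for im,uv,nm in((T,ut,"top"),(S,us,"side")):
        if uv is None: continue
        m=blob(im,k,uv,18 if nm=="top" else 20); P=pts(im)[m]; zz=P[:,2]; zt=np.percentile(zz,90)
        top=P[abs(zz-np.median(zz[zz>zt-.004]))<.004]
        cs,_=cv2.findContours(m.astype(np.uint8),cv2.RETR_EXTERNAL,cv2.CHAIN_APPROX_NONE); 
        c=max(cs,key=len)[:,0].astype(float); R=ray(im,c,h)[:,:2]; cc,r=circ(R)
        print(name,nm,m.sum(),"z90 %.4f"%zt,"depth-top centre",((top[:,:2].max(0)+top[:,:2].min(0))/2).round(4),"ext",np.ptp(top[:,:2],0).round(4),"raycirc",cc.round(4),"D %.4f"%(2*r))
# stud / block
for im,uv,nm in((T,(187,158),"top"),(S,(165,222),"side")):
    P=pts(im); u,v=uv; q=P[v-25:v+25,u-20:u+20].reshape(-1,3)
    for a,b in((.088,.105),(.06,.075),(.04,.06),(.026,.032)):
        s=q[(q[:,2]>a)&(q[:,2]<b)]; 
        if len(s): print(nm,a,len(s),s.mean(0).round(4),s.min(0).round(4),s.max(0).round(4))
# finished pole top & crops
for uv,im in(((126,147),T),((92,240),S)):
    P=pts(im); u,v=uv; q=P[v-22:v+22,u-22:u+22].reshape(-1,3); s=q[q[:,2]>.088]; print("fin",len(s),s.mean(0).round(4),s.max(0))
cr=[cv2.resize(T["frame"][v-r:v+r,u-r:u+r],(260,260),interpolation=cv2.INTER_CUBIC) for u,v,r in((187,158,16),(316,132,16),(290,232,20))]
cr+=[cv2.resize(S["frame"][v-r:v+r,u-r:u+r],(260,260),interpolation=cv2.INTER_CUBIC) for u,v,r in((165,225,28),(246,175,16),(325,166,16))]
cv2.imwrite("pics/crop0.png",np.vstack([np.hstack(cr[:3]),np.hstack(cr[3:])])[:,:,::-1])
E
```

```text
spacer top 450 z90 0.0325 depth-top centre [ 0.5466 -0.2593] ext [0.0446 0.0438] raycirc [ 0.5467 -0.2585] D 0.0506
spacer side 370 z90 0.0293 depth-top centre [ 0.5428 -0.2582] ext [0.0439 0.0467] raycirc [ 0.5318 -0.2406] D 0.0757
washer top 525 z90 0.0104 depth-top centre [ 0.4419 -0.0429] ext [0.0548 0.0569] raycirc [ 0.4433 -0.0435] D 0.0593
washer side 452 z90 0.0079 depth-top centre [ 0.4394 -0.0421] ext [0.0575 0.0598] raycirc [ 0.4382 -0.0392] D 0.0627
bush top 319 z90 0.0268 depth-top centre [ 0.653  -0.0965] ext [0.0438 0.0426] raycirc [ 0.6534 -0.0972] D 0.0446
bush side 261 z90 0.0235 depth-top centre [ 0.6513 -0.0955] ext [0.0464 0.0457] raycirc [ 0.6415 -0.0876] D 0.0584
bsmall top 149 z90 0.0185 depth-top centre [ 0.6626 -0.0023] ext [0.0285 0.0279] raycirc [ 0.6624 -0.0023] D 0.0299
bsmall side 132 z90 0.0154 depth-top centre [ 0.6595 -0.0022] ext [0.0312 0.0319] raycirc [0.6499 0.0073] D 0.0376
smallw top 289 z90 0.0079 depth-top centre [ 0.6661 -0.2036] ext [0.0407 0.0392] raycirc [ 0.6657 -0.2046] D 0.0416
smallw side 133 z90 0.0049 depth-top centre [ 0.6624 -0.20
[... 261 characters left out ...]
6 17 [0.5826 0.1605 0.0672] [0.5763 0.1556 0.0624] [0.5917 0.1696 0.0739]
top 0.04 25 [0.5824 0.161  0.0488] [0.576  0.1549 0.0406] [0.5926 0.1694 0.0596]
top 0.026 965 [0.5972 0.1641 0.0285] [0.5445 0.1337 0.026 ] [0.6505 0.2176 0.0319]
side 0.088 43 [0.5827 0.1679 0.0929] [0.578  0.1611 0.0881] [0.5909 0.174  0.0967]
side 0.06 62 [0.5775 0.1707 0.0676] [0.5728 0.1566 0.0602] [0.5857 0.1774 0.0747]
side 0.04 80 [0.5777 0.1702 0.0502] [0.573  0.1564 0.0403] [0.5858 0.1774 0.0595]
side 0.026 709 [0.604  0.1641 0.0272] [0.537  0.1209 0.026 ] [0.684  0.1966 0.0313]
fin 122 [0.6028 0.2747 0.1485] [0.63147776 0.31160618 1.0620184 ]
fin 123 [0.5767 0.3045 0.1178] [0.62728109 0.47302806 0.55252259]
```

View pics/crop0.png

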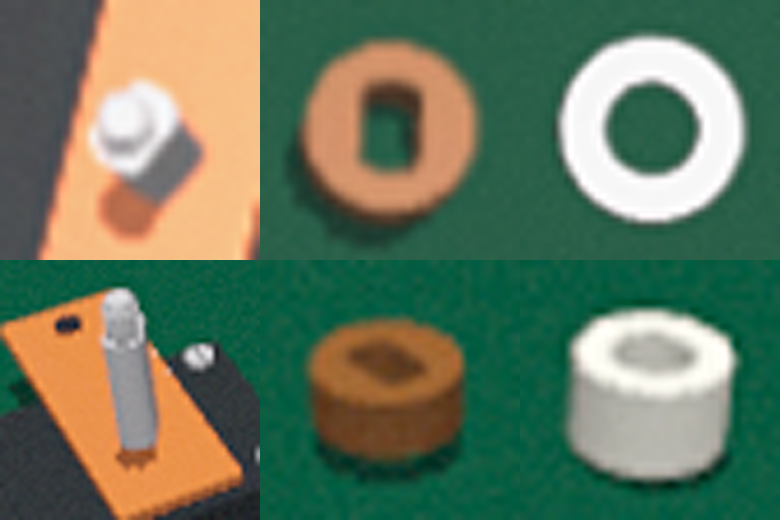

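The crop confirms the choices: large brown bushing with its hole flats nearly along image vertical (world x), big white washer, hollow white spacer. The stud's flat face shows at about 45° in the top view. Next I measure the two angles and the stud centre.

```bash
cat >> h.py <<'E'
def axang(im,m,z):
    v,u=np.nonzero(m); R=ray(im,np.c_[u,v].astype(float),z)[:,:2]; c=R.mean(0)
    w,V=np.linalg.eigh(np.cov((R-c).T)); a=np.degrees(np.arctan2(V[1,1],V[0,1])); return (a+90)%180-90,np.sqrt(w),c,len(R)
def holeang(im,uv,z,r=14,thr=.72):
    u,v=uv; k=6; g=cv2.resize(im["frame"][v-r:v+r,u-r:u+r],None,fx=k,fy=k,interpolation=cv2.INTER_CUBIC)
    h=cv2.cvtColor(g,cv2.COLOR_RGB2HSV); R=g[...,0].astype(int)
    m=((h[...,0]<20)&(h[...,1]>60)&(R>thr*R.max())).astype(np.uint8)
    cs,hi=cv2.findContours(m,cv2.RETR_CCOMP,cv2.CHAIN_APPROX_NONE)
    ho=max([c for c,q in zip(cs,hi[0]) if q[3]>=0],key=cv2.contourArea)[:,0]
    H=np.zeros_like(m); cv2.fillPoly(H,[ho],1); vv,uu=np.nonzero(H)
    P=ray(im,np.c_[(uu+.5)/k-.5+u-r,(vv+.5)/k-.5+v-r],z)[:,:2]
    rect=cv2.minAreaRect((P*1e4).astype(np.float32)); w,V=np.linalg.eigh(np.cov((P-P.mean(0)).T))
    return ((np.degrees(np.arctan2(V[1,1],V[0,1]))+90)%180-90), np.array(rect[1])/10, rect[2], P.mean(0)
E
python3 - <<'E'
from h import *
T=dict(np.load("top0.npz")); S=dict(np.load("side0.npz"))
for t in(.6,.7,.8): print("bush top",t,holeang(T,(316,132),.024,thr=t))
for t in(.6,.7): 
  try: print("bush side",t,holeang(S,(246,175),.024,thr=t))
  except Exception as e: print(e)
print(cv2.cvtColor(T["frame"],cv2.COLOR_RGB2GRAY)[146:172:1,174:204])
print("tip_reach",env.tip_reach)
hsv=cv2.cvtColor(S["frame"],cv2.COLOR_RGB2HSV).astype(int)
print("side sat",hsv[200:222,154:174,1]);
P=pts(S); print((P[202:216,158:170,2]*1000).round().astype(int))
P=pts(T); print((P[152:166,182:200,2]*1000).round().astype(int))
E
```

```text
bush top 0.6 (np.float64(-3.1783713586762588), array([16.23969727, 24.6315979 ]), 87.74372100830078, array([ 0.65456314, -0.09792757]))
bush top 0.7 (np.float64(-2.973056054818244), array([17.23769684, 25.78401184]), 87.51033020019531, array([ 0.65462966, -0.09791367]))
bush top 0.8 (np.float64(-2.263261411176188), array([18.64534607, 26.71924744]), 89.5042495727539, array([ 0.65473916, -0.09794107]))
bush side 0.6 (np.float64(9.287406129963045), array([21.6235672 , 12.67020035]), 1.0978262424468994, array([ 0.65098162, -0.09647864]))
bush side 0.7 (np.float64(-0.9345109494171311), array([15.73421326, 24.20118256]), 88.3285140991211, array([ 0.6514918 , -0.09650084]))
[[ 78  78  78  79  81  77  80  77 103 192 200 198 197 197 198 198 200 199
  198 198 199 199 199 201 200 199 200 199 200 201]
 [ 79  79  78  80  79  80  78  82 130 192 198 198 198 198 198 198 198 199
  199 200 198 198 200 200 200 201 201 200 200 202]
 [ 77  78  80  78  79  76  75  91 162 193 199 199 198 199 199 198 199 200
  199 200 200 199 200 200 200 201 201 201 200 201]
 [ 79  77  77  79  79  80  75  94 183 198 198 19
[... 6069 characters left out ...]
4   47   27
    25   29   29   27]
 [  79   79   95   97   97   92   93   86   79   76   69   63   52   28
    29   28   29   31]
 [  81   82   80   90   92   91   86   79   79   73   64   54   49   41
    27   26   25   27]
 [  29   77   80   80   80   80   81   76   71   66   60   50   44   36
    28   28   29   28]
 [  27   26   82   77   82   76   80   74   69   58   54   46   41   31
    27   31   28   31]
 [  29   29   29   75   81   78   78   68   63   53   49   36   35   29
    25   29   29   32]
 [  26   27   26   26   65   67   69   62   53   48   42   32   28   32
    28   31   28   27]
 [  29   27   31   29   31   55   51   54   47   43   39   27   28   30
    27   29   28   30]]
```

Run:
```python
from h import *
T=dict(np.load("top0.npz")); S=dict(np.load("side0.npz"))
print(ray(T,np.array([[185.9,156.9]]),.096),ray(S,np.array([[162.6,205.2]]),.096))
# block screws & bar: rough yaw
for im in (T,S):
    P=pts(im).reshape(-1,3); b=P[(P[:,0]>.3)&(P[:,0]<.75)&(P[:,1]>-.4)&(P[:,1]<.1)&(P[:,2]<.05)]
    A=np.c_[b[:,:2],np.ones(len(b))]; m=abs(b[:,2])<.006; s=np.linalg.lstsq(A[m],b[m,2],rcond=None)[0]; print("bench z=",s.round(4))
```

```text
[[0.58600424 0.16469487 0.096     ]] [[0.58301233 0.16679748 0.096     ]]
bench z= [ 0.0005 -0.0006 -0.    ]
bench z= [-0.0012 -0.0006 -0.0004]
```

Request:
move_arm:
  motion:
    - [[0,0,0],[0,0,1]]
    - [[0,0,0],[0,0,1]]
    - [[0,0,0],[0,0,1]]
    - [[0,0,0],[0,0,0.27]]
    - [[0.757,-0.588,0],[0,0,0]]
    - [[0.757,-0.588,0],[0,0,0]]
    - [[0.757,-0.588,0],[0,0,0]]
    - [[0.757,-0.588,0],[0,0,0]]
    - [[0.757,-0.588,0],[0,0,0]]
    - [[0.757,-0.588,0],[0,0,0]]
    - [[0.757,-0.588,0],[0,0,0]]
    - [[0.757,-0.588,0],[0,0,0]]
    - [[0,0,0.7],[0,0,0]]
    - [[0,0,0.7],[0,0,0]]
    - [[0,0,0.7],[0,0,0]]
    - [[0,0,0.7],[0,0,0]]
    - [[0,0,0],[0,0,0]]
    - [[0,0,0],[0,0,0]]
  claw: 0
  force: 20

```text
time_s: 1.9
position: [0.5453, -0.2591, 0.1089]
tool_rot: [[1.0, -0.001, -0.0], [-0.001, -1.0, 0.0], [-0.0, -0.0, -1.0]]
ft_force: [-0.1, 0.5, 1.0]
grip_width: 0.0854
gripper_force: 0.0
```

Request:
move_arm:
  motion:
    - [[0,0,0.7],[0,0,0]]
    - [[0,0,0.6],[0,0,0]]
    - [[0,0,0.4],[0,0,0]]
    - [[0,0,0],[0,0,0]]
    - [[0,0,0],[0,0,0]]

```text
time_s: 2.4
position: [0.5461, -0.2596, 0.0254]
tool_rot: [[1.0, -0.001, 0.003], [-0.001, -1.0, -0.002], [0.003, 0.002, -1.0]]
ft_force: [-0.4, 0.1, -0.0]
grip_width: 0.0853
gripper_force: 0.0
```

Request:
move_arm:
  motion:
    - [[0,0,0],[0,0,0]]
    - [[0,0,0],[0,0,0]]
    - [[0,0,0],[0,0,0]]
    - [[0,0,0],[0,0,0]]
    - [[0,0,0],[0,0,0]]
    - [[0,0,0],[0,0,0]]
  claw: 1
  force: 20

```text
time_s: 3.0
position: [0.5455, -0.2591, 0.0246]
tool_rot: [[1.0, -0.001, 0.001], [-0.001, -1.0, -0.001], [0.001, 0.001, -1.0]]
ft_force: [-1.5, 0.8, 4.6]
grip_width: 0.0457
gripper_force: 19.9
```

Request:
move_arm:
  motion:
    - [[0,0,0],[0,0,0]]
    - [[0,0,0],[0,0,0]]
    - [[0,0,0],[0,0,0]]
    - [[0,0,0],[0,0,-1]]
    - [[0,0,0],[0,0,-1]]
    - [[0,0,0],[0,0,-1]]
    - [[0,0,0],[0,0,-1]]
    - [[0,0,0],[0,0,-1]]
    - [[0,0,0],[0,0,-1]]
    - [[0,0,0],[0,0,-1]]
    - [[0,0,0],[0,0,-1]]
    - [[0,0,0],[0,0,-1]]
    - [[0,0,0],[0,0,-1]]
    - [[0,0,0],[0,0,-1]]
    - [[0,0,0],[0,0,-0.25]]
    - [[0,0,0],[0,0,0]]
  claw: 0.2

```text
time_s: 4.6
position: [0.545, -0.2588, 0.0232]
tool_rot: [[0.001, 1.0, -0.0], [1.0, -0.001, 0.0], [0.0, -0.0, -1.0]]
ft_force: [-0.4, 0.2, 0.6]
grip_width: 0.0681
gripper_force: 0.0
```

Request:
move_arm:
  motion:
    - [[0,0,0],[0,0,0]]
    - [[0,0,0],[0,0,0]]
    - [[0,0,0],[0,0,0]]
    - [[0,0,0],[0,0,0]]
    - [[0,0,0],[0,0,0]]
    - [[0,0,0],[0,0,0]]
  claw: 1
  force: 25

```text
time_s: 5.2
position: [0.5452, -0.2589, 0.0235]
tool_rot: [[0.001, 1.0, 0.0], [1.0, -0.001, -0.0], [-0.0, 0.0, -1.0]]
ft_force: [-0.5, 1.4, 5.0]
grip_width: 0.0455
gripper_force: 26.3
```

Run:
```python
from h import *
s=env.observe(); print(s["position"],s["tool_rot"].round(4),s["grip_width"])
for n,uv in(("top",(395,182)),("side",(325,166))):
    im=grab(n); np.savez(n+"1.npz",**im); cv2.imwrite(f"pics/{n}1.png",im["frame"][:,:,::-1])
    m=blob(im,"white",uv,22); P=pts(im)[m]; print(n,m.sum(),P.mean(0),P.max(0),P.min(0))
```

```text
[ 0.54516772 -0.25893939  0.02354128] [[ 1.e-03  1.e+00  3.e-04]
 [ 1.e+00 -1.e-03 -2.e-04]
 [-2.e-04  3.e-04 -1.e+00]] 0.04553863858516578
top 1661 [ 0.49973946 -0.17945431  0.36619095] [ 0.544439   -0.00235703  1.0620184 ] [ 0.40877289 -0.2287875   0.28291347]
side 1751 [0.2519359  0.14337239 0.31292827] [0.29533695 0.47302806 0.55252259] [0.01579316 0.12386164 0.27676309]
```

Request:
move_arm:
  motion:
    - [[0,0,-0.4],[0,0,0]]
    - [[0,0,-0.7],[0,0,0]]
    - [[0,0,-0.7],[0,0,0]]
    - [[0,0,-0.7],[0,0,0]]
    - [[0.847,0.079,0],[0,0,0]]
    - [[0.847,0.079,0],[0,0,0]]
    - [[0.847,0.079,0],[0,0,0]]
    - [[0.847,0.079,0],[0,0,0]]
    - [[0.847,0.079,0],[0,0,0]]
    - [[0.847,0.079,0],[0,0,0]]
    - [[0.847,0.079,0],[0,0,0]]
    - [[0.847,0.079,0],[0,0,0]]
    - [[0.847,0.079,0],[0,0,0]]
    - [[0.847,0.079,0],[0,0,0]]
    - [[0,0,0],[0,0,0]]
    - [[0,0,0],[0,0,0]]
    - [[0,0,0],[0,0,0]]

```text
time_s: 7.0
position: [0.5848, 0.1637, 0.1479]
tool_rot: [[0.002, 1.0, -0.001], [1.0, -0.002, -0.0], [-0.0, -0.001, -1.0]]
ft_force: [-0.1, 0.4, -0.3]
grip_width: 0.045
gripper_force: 26.1
```

Run:
```python
from h import *
s=env.observe(); print(s["position"],s["ft_force"],s["grip_width"])
o=[]
for n in("top","side"):
    im=grab(n); np.savez(n+"2.npz",**im)
    a=np.array(im["attitude"]); c=(np.array([.5845,.1657,.1])-im["eye"])@a; u=int(im["cx"]-c[0]/c[2]*im["fx"]); v=int(im["cy"]+c[1]/c[2]*im["fy"]); print(n,u,v)
    r=48; o.append(cv2.resize(im["frame"][v-r-10:v+r-10,u-r:u+r],(400,400),interpolation=cv2.INTER_CUBIC))
cv2.imwrite("pics/c2.png",np.hstack(o)[:,:,::-1])
```

```text
[0.58478824 0.16369809 0.14789904] [-0.12669176  0.4417565  -0.25714853] 0.045043119905763776
top 185 157
side 162 202
```

View pics/c2.png

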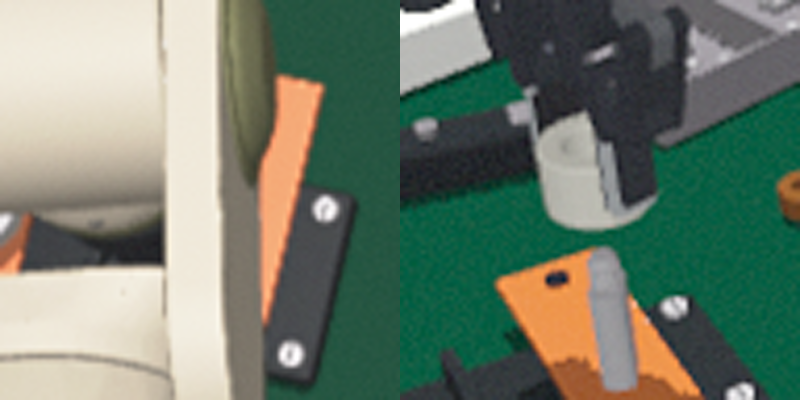

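The side view shows the spacer upright in the fingers just above the stud tip (tip near crop (604,250), spacer foot centre near (597,215)). The top view is blocked by the arm. I fit the spacer's foot arc in the side view to get that camera's bias.

Run:
```python
from h import *
from scipy.optimize import least_squares
im=dict(np.load("side2.npz")); hsv=cv2.cvtColor(im["frame"],cv2.COLOR_RGB2HSV).astype(int)
u0,v0=162-48,202-58
x0,x1=u0+int(125/4.17),u0+int(265/4.17); y0,y1=v0+int(150/4.17),v0+int(238/4.17)
S=hsv[...,1]; pts_=[]
for u in range(x0,x1):
    col=S[y0:y1,u].astype(float); w=np.where(col<90)[0]
    if len(w)==0: continue
    b=w[-1]
    if b+1<len(col): pts_.append((u,y0+b+(90-col[b])/(col[b+1]-col[b])))
p=np.array(pts_); print(p.round(1).tolist())
R=ray(im,p,.1244)[:,:2]
f=lambda c:np.hypot(*(R-c).T)-.023
s=least_squares(f,[.5848,.1637],loss="soft_l1",f_scale=.0008); print(s.x,(f(s.x)*1e3).round(1))
```

```text
[[143.0, 184.9], [144.0, 184.4], [145.0, 183.9], [146.0, 184.6], [147.0, 187.8], [148.0, 192.8], [149.0, 195.2], [150.0, 196.3], [151.0, 197.0], [152.0, 197.4], [153.0, 198.0], [154.0, 198.3], [155.0, 198.3], [156.0, 198.5], [157.0, 198.6], [158.0, 199.0], [159.0, 199.0], [160.0, 199.0], [161.0, 199.0], [162.0, 199.0], [163.0, 198.4], [164.0, 198.3], [165.0, 198.3], [166.0, 198.0], [167.0, 197.7], [168.0, 197.3], [169.0, 196.9], [170.0, 196.3], [171.0, 196.0], [172.0, 194.9], [173.0, 193.7], [174.0, 192.7], [175.0, 191.6]]
[0.58413768 0.16407446] [19.8 19.4 19.1 16.   7.5  0.4 -0.1 -0.2 -0.1 -0.4  0.   0.1 -0.6 -0.6
 -0.6  0.4  0.3  0.3  0.6  0.7 -0.5 -0.3  0.4  0.5  0.5  0.5  0.5  0.4
  0.9  0.3 -0.1  0.3  1.2]
```

Request:
move_arm:
  motion:
    - [[0.032,0.008,0.2],[0,0,0]]
    - [[0,0,0.3],[0,0,0]]
    - [[0,0,0.2],[0,0,0]]
    - [[0,0,0.1],[0,0,0]]
    - [[0,0,0.06],[0,0,0]]
    - [[0,0,0.04],[0,0,0]]
    - [[0,0,0],[0,0,0]]
    - [[0,0,0],[0,0,0]]

```text
time_s: 7.9
position: [0.5855, 0.1662, 0.1037]
tool_rot: [[0.001, 1.0, 0.001], [1.0, -0.001, 0.0], [0.0, 0.001, -1.0]]
ft_force: [0.1, -0.7, -0.5]
grip_width: 0.0457
gripper_force: 26.1
```

Request:
move_arm:
  motion:
    - [[-0.018,-0.006,0],[0,0,0]]
    - [[0,0,0.04],[0,0,0]]
    - [[0,0,0.02],[0,0,0]]
    - [[0,0,0],[0,0,0]]
    - [[0,0,0],[0,0,0]]

```text
time_s: 8.4
position: [0.585, 0.1653, 0.1003]
tool_rot: [[0.001, 1.0, -0.0], [1.0, -0.001, 0.0], [0.0, -0.0, -1.0]]
ft_force: [-0.8, -0.7, -0.1]
grip_width: 0.0451
gripper_force: 26.1
```

Request:
move_arm:
  motion:
    - [[0,0,0.1],[0,0,0]]
    - [[0,0,0.1],[0,0,0]]
    - [[0,0,0.1],[0,0,0]]
    - [[0,0,0.1],[0,0,0]]
    - [[0,0,0],[0,0,0]]
    - [[0,0,0],[0,0,0]]

```text
time_s: 9.0
position: [0.585, 0.1653, 0.0802]
tool_rot: [[0.001, 1.0, -0.0], [1.0, -0.001, 0.0], [0.0, -0.0, -1.0]]
ft_force: [1.0, 0.9, -1.0]
grip_width: 0.0455
gripper_force: 26.1
```

Request:
move_arm:
  motion:
    - [[-0.013,0.0153,0],[0,0,0]]
    - [[-0.013,0.0153,0],[0,0,0]]
    - [[0,0,0],[0,0,0]]
    - [[0,0,0],[0,0,0]]

```text
time_s: 9.4
position: [0.5864, 0.1642, 0.0805]
tool_rot: [[0.001, 1.0, -0.0], [1.0, -0.001, 0.0], [0.0, -0.0, -1.0]]
ft_force: [-1.2, 2.4, 1.0]
grip_width: 0.0452
gripper_force: 26.2
```

Request:
move_arm:
  motion:
    - [[0.026,-0.0306,0],[0,0,0]]
    - [[0.013,-0.0153,0],[0,0,0]]
    - [[0.013,-0.0153,0],[0,0,0]]
    - [[0,0,0],[0,0,0]]
    - [[0,0,0],[0,0,0]]

```text
time_s: 9.9
position: [0.5846, 0.166, 0.0806]
tool_rot: [[0.001, 1.0, 0.003], [1.0, -0.001, -0.001], [-0.001, 0.003, -1.0]]
ft_force: [4.6, -3.9, -1.8]
grip_width: 0.045
gripper_force: 26.3
```

Request:
move_arm:
  motion:
    - [[-0.032,0.038,0],[0,0,0]]
    - [[0.019,0.016,0],[0,0,0]]
    - [[0.019,0.016,0],[0,0,0]]
    - [[0,0,0],[0,0,0]]
    - [[0,0,0],[0,0,0]]
    - [[0,0,0],[0,0,0]]

```text
time_s: 10.5
position: [0.5869, 0.167, 0.0803]
tool_rot: [[0.001, 1.0, -0.0], [1.0, -0.001, 0.0], [0.0, -0.0, -1.0]]
ft_force: [-0.7, -0.2, -1.2]
grip_width: 0.045
gripper_force: 26.3
```

Request:
move_arm:
  motion:
    - [[-0.038,-0.032,0],[0,0,0]]
    - [[-0.019,-0.016,0],[0,0,0]]
    - [[-0.019,-0.016,0],[0,0,0]]
    - [[0,0,0],[0,0,0]]
    - [[0,0,0],[0,0,0]]
    - [[0,0,0],[0,0,0]]

```text
time_s: 11.1
position: [0.5847, 0.1642, 0.0805]
tool_rot: [[0.001, 1.0, 0.003], [1.0, -0.001, 0.002], [0.002, 0.003, -1.0]]
ft_force: [5.2, 7.8, -3.9]
grip_width: 0.0451
gripper_force: 26.5
```

Request:
move_arm:
  motion:
    - [[0.057,0.048,0],[0,0,0]]
    - [[0.019,0.016,0],[0,0,0]]
    - [[0.019,0.016,0],[0,0,0]]
    - [[0,0,0],[0,0,0]]
    - [[0,0,0],[0,0,0]]
    - [[0,0,0],[0,0,0]]

```text
time_s: 11.7
position: [0.5877, 0.1677, 0.0803]
tool_rot: [[0.001, 1.0, -0.0], [1.0, -0.001, -0.0], [-0.0, -0.0, -1.0]]
ft_force: [0.7, -0.1, -1.7]
grip_width: 0.045
gripper_force: 26.5
```

Request:
move_arm:
  motion:
    - [[0.015,0.013,0],[0,0,0]]
    - [[0.015,0.013,0],[0,0,0]]
    - [[0,0,0],[0,0,0]]
    - [[0,0,0],[0,0,0]]

```text
time_s: 12.1
position: [0.5885, 0.1687, 0.0802]
tool_rot: [[0.001, 1.0, -0.002], [1.0, -0.001, -0.001], [-0.001, -0.002, -1.0]]
ft_force: [-3.4, -4.9, -0.6]
grip_width: 0.0452
gripper_force: 26.8
```

Request:
move_arm:
  motion:
    - [[-0.068,-0.056,0],[0,0,0]]
    - [[0,0,0.15],[0,0,0]]
    - [[0,0,0.15],[0,0,0]]
    - [[0,0,0.15],[0,0,0]]
    - [[0,0,0.08],[0,0,0]]
    - [[0,0,0.02],[0,0,0]]
    - [[0,0,0],[0,0,0]]
    - [[0,0,0],[0,0,0]]

```text
time_s: 12.9
position: [0.5865, 0.166, 0.0531]
tool_rot: [[0.001, 1.0, 0.001], [1.0, -0.001, 0.0], [0.0, 0.001, -1.0]]
ft_force: [0.3, -0.5, -1.5]
grip_width: 0.0455
gripper_force: 26.5
```

Request:
move_arm:
  motion:
    - [[0,0,0.02],[0,0,0]]
    - [[0,0,0.01],[0,0,0]]
    - [[0,0,0.01],[0,0,0]]
    - [[0,0,0],[0,0,0]]
    - [[0,0,0],[0,0,0]]

```text
time_s: 13.4
position: [0.5864, 0.166, 0.0515]
tool_rot: [[0.001, 1.0, 0.001], [1.0, -0.001, 0.0], [0.0, 0.001, -1.0]]
ft_force: [-2.5, 0.0, 4.9]
grip_width: 0.0455
gripper_force: 27.0
```

Request:
move_arm:
  motion:
    - [[0,0,0],[0,0,0]]
    - [[0,0,0],[0,0,0]]
    - [[0,0,0],[0,0,0]]
    - [[0,0,0],[0,0,0]]
    - [[0,0,-0.3],[0,0,0]]
    - [[0,0,-0.5],[0,0,0]]
    - [[0,0,-0.7],[0,0,0]]
    - [[0,0,-0.7],[0,0,0]]
    - [[-0.695,-0.486,0],[0,0,0]]
    - [[-0.695,-0.486,0],[0,0,0]]
    - [[-0.695,-0.486,0],[0,0,0]]
    - [[-0.695,-0.486,0],[0,0,0]]
    - [[-0.695,-0.486,0],[0,0,0]]
    - [[-0.695,-0.486,0],[0,0,0]]
    - [[0,0,0],[0,0,0]]
    - [[0,0,0],[0,0,0]]
  claw: 0.2

```text
time_s: 15.0
position: [0.4403, -0.0429, 0.1611]
tool_rot: [[0.003, 1.0, 0.001], [1.0, -0.003, 0.0], [0.0, 0.001, -1.0]]
ft_force: [-1.1, 0.2, 0.1]
grip_width: 0.0683
gripper_force: 0.0
```

Run:
```python
from h import *
s=env.observe(); print(s["position"],s["ft_force"],s["grip_width"])
o=[]
for n in("top","side"):
    im=grab(n); np.savez(n+"3.npz",**im)
    a=np.array(im["attitude"]); c=(np.array([.5860,.166,.05])-im["eye"])@a; u=int(im["cx"]-c[0]/c[2]*im["fx"]); v=int(im["cy"]+c[1]/c[2]*im["fy"]); print(n,u,v)
    r=36; o.append(cv2.resize(im["frame"][v-r:v+r,u-r:u+r],(400,400),interpolation=cv2.INTER_CUBIC))
    P=pts(im)[v-40:v+40,u-40:u+40].reshape(-1,3); q=P[(P[:,2]>.054)&(P[:,2]<.063)&(np.hypot(P[:,0]-.586,P[:,1]-.166)<.035)]; print(n,len(q),((q.max(0)+q.min(0))/2).round(4),np.ptp(q,0).round(4),np.median(q[:,2]))
cv2.imwrite("pics/c3.png",np.hstack(o)[:,:,::-1])
```

```text
[ 0.44032455 -0.04291294  0.16106374] [-1.12314067  0.19148776  0.14227939] 0.06834915030901341
top 189 160
top 266 [0.587  0.1649 0.0583] [0.0462 0.0465 0.0087] 0.0578408636336345
side 165 224
side 236 [0.5829 0.1664 0.0585] [0.0468 0.046  0.0088] 0.056712132889304906
```

View pics/c3.png

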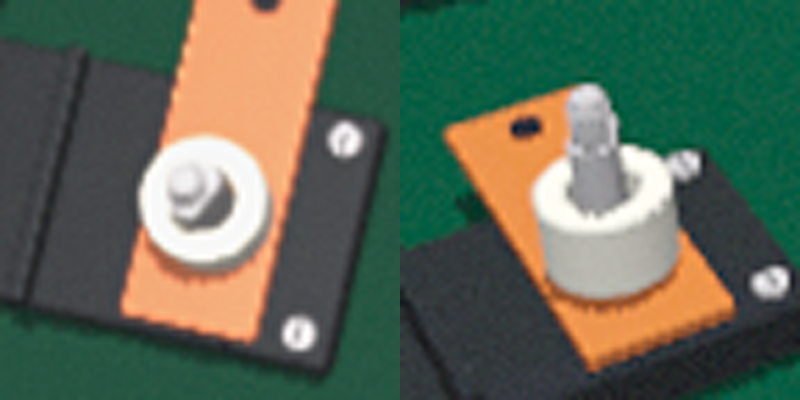

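The spacer sits on the bar round the stud, upright and let go. The camera biases follow from it. Now the washer.

Request:
move_arm:
  motion:
    - [[0.014,0.03,0.7],[0,0,0]]
    - [[0,0,0.7],[0,0,0]]
    - [[0,0,0.7],[0,0,0]]
    - [[0,0,0.4],[0,0,0]]
    - [[0,0,0.2],[0,0,0]]
    - [[0,0,0.06],[0,0,0]]
    - [[0,0,0],[0,0,0]]
    - [[0,0,0],[0,0,0]]

```text
time_s: 15.9
position: [0.4424, -0.0417, 0.0237]
tool_rot: [[0.0, 1.0, 0.002], [1.0, -0.0, -0.001], [-0.001, 0.002, -1.0]]
ft_force: [0.2, -0.1, -0.1]
grip_width: 0.0683
gripper_force: 0.0
```

Request:
move_arm:
  motion:
    - [[0,0,0.04],[0,0,0]]
    - [[0,0,0.04],[0,0,0]]
    - [[0,0,0],[0,0,0]]
    - [[0,0,0],[0,0,0]]

```text
time_s: 16.3
position: [0.4419, -0.0418, 0.0189]
tool_rot: [[0.001, 1.0, 0.0], [1.0, -0.001, -0.0], [-0.0, 0.0, -1.0]]
ft_force: [-0.5, -0.0, 0.3]
grip_width: 0.0684
gripper_force: 0.0
```

Request:
move_arm:
  motion:
    - [[0,0,0.03],[0,0,0]]
    - [[0,0,0.03],[0,0,0]]
    - [[0,0,0],[0,0,0]]
    - [[0,0,0],[0,0,0]]

```text
time_s: 16.7
position: [0.4418, -0.0417, 0.0158]
tool_rot: [[0.001, 1.0, -0.0], [1.0, -0.001, 0.0], [0.0, -0.0, -1.0]]
ft_force: [-0.6, -0.5, 0.3]
grip_width: 0.0683
gripper_force: 0.0
```

Request:
move_arm:
  motion:
    - [[0,0,0.02],[0,0,0]]
    - [[0,0,0.02],[0,0,0]]
    - [[0,0,0],[0,0,0]]
    - [[0,0,0],[0,0,0]]

```text
time_s: 17.1
position: [0.4418, -0.0417, 0.0138]
tool_rot: [[0.001, 1.0, -0.0], [1.0, -0.001, 0.0], [0.0, -0.0, -1.0]]
ft_force: [0.3, 0.4, -0.3]
grip_width: 0.0683
gripper_force: 0.0
```

Request:
move_arm:
  motion:
    - [[0,0,0],[0,0,0]]
    - [[0,0,0],[0,0,0]]
    - [[0,0,0],[0,0,0]]
    - [[0,0,0],[0,0,0]]
    - [[0,0,0],[0,0,0]]
  claw: 1
  force: 30

```text
time_s: 17.6
position: [0.4418, -0.0417, 0.0142]
tool_rot: [[0.0, 1.0, 0.0], [1.0, -0.0, -0.0], [-0.0, 0.0, -1.0]]
ft_force: [-1.1, 1.0, 6.3]
grip_width: 0.0554
gripper_force: 30.4
```

Run:
```python
from h import *
im=grab("side"); np.savez("side4.npz",**im); u,v=297,230; r=34
cv2.imwrite("pics/c4.png",cv2.resize(im["frame"][v-r-8:v+r-8,u-r:u+r],(400,400),interpolation=cv2.INTER_CUBIC)[:,:,::-1])
```

```text
(no output)
```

View pics/c4.png

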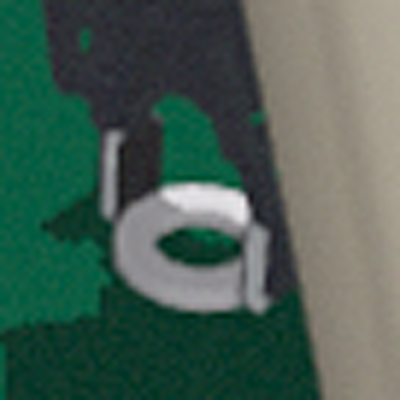

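The washer is between the fingertips, with its hole centred near (190,245) in the crop. The opening reads 55.4 mm instead of 58, so I measure its offset in the hand before lifting.

Run:
```python
from h import *
for f in("side0","side4"):
    im=dict(np.load(f+".npz")); P=pts(im)
    hsv=cv2.cvtColor(im["frame"],cv2.COLOR_RGB2HSV).astype(int)
    # hole: green saturated pixels enclosed
    u,v=297,231; w=(hsv[v-12:v+12,u-16:u+16,1]>120).astype(np.uint8)
    n,l,st,c=cv2.connectedComponentsWithStats(w); 
    k=[i for i in range(1,n) if st[i,0]>0 and st[i,1]>0 and st[i,0]+st[i,2]<32 and st[i,1]+st[i,3]<24 and st[i,4]>15]
    for i in k: print(f,"hole",st[i],c[i]+[u-16,v-12],ray(im,np.array([c[i]+[u-16,v-12]]),.006)[0].round(4))
    q=P[200:255,265:330].reshape(-1,3); q=q[(q[:,2]>.004)&(q[:,2]<.011)&(np.hypot(q[:,0]-.44,q[:,1]+.042)<.037)]
    print(f,len(q),((q.max(0)+q.min(0))/2).round(4),np.ptp(q,0).round(4))
    q2=P[200:255,265:330].reshape(-1,3); q2=q2[(np.hypot(q2[:,0]-.44,q2[:,1]+.042)<.026)&(np.hypot(q2[:,0]-.44,q2[:,1]+.042)>.02)]
    A=np.c_[q2[:,:2],np.ones(len(q2))]; m=abs(q2[:,2]-np.median(q2[:,2]))<.005; print("plane",np.linalg.lstsq(A[m],q2[m,2],rcond=None)[0].round(3),np.median(q2[:,2]))
```

```text
side0 hole [ 9  8 14  6 63] [296.6031746  229.49206349] [ 0.4389 -0.0403  0.006 ]
side0 335 [ 0.4394 -0.0421  0.007 ] [0.0575 0.0598 0.0057]
plane [-0.001 -0.006  0.007] 0.007056448091252943
side4 hole [ 9  8 14  6 63] [296.6031746  229.49206349] [ 0.4389 -0.0403  0.006 ]
side4 280 [ 0.4392 -0.0411  0.0075] [0.069  0.0558 0.0069]
plane [ 0.001 -0.001  0.006] 0.0077095659944341755
```

Request:
move_arm:
  motion:
    - [[0,0,-0.1],[0,0,0]]
    - [[0,0,-0.4],[0,0,0]]
    - [[0,0,-0.6],[0,0,0]]
    - [[0,0,-0.7],[0,0,0]]
    - [[0,0,-0.7],[0,0,0]]
    - [[0,0,-0.4],[0,0,0]]
    - [[0.4,0.28,0],[0,0,0]]
    - [[0.65,0.45,0],[0,0,0]]
    - [[0.65,0.45,0],[0,0,0]]
    - [[0.65,0.45,0],[0,0,0]]
    - [[0.65,0.45,0],[0,0,0]]
    - [[0.65,0.45,0],[0,0,0]]
    - [[0.5,0.35,0],[0,0,0]]
    - [[0,0,0],[0,0,0]]
    - [[0,0,0],[0,0,0]]
    - [[0,0,0],[0,0,0]]

```text
time_s: 19.25
position: [0.5854, 0.1649, 0.1588]
tool_rot: [[0.001, 1.0, -0.001], [1.0, -0.001, -0.0], [-0.0, -0.001, -1.0]]
ft_force: [-0.2, -0.7, -1.7]
grip_width: 0.0553
gripper_force: 32.7
```

Run:
```python
from h import *
im=grab("side"); np.savez("side5.npz",**im); u,v=160,185; r=48
cv2.imwrite("pics/c5.png",cv2.resize(im["frame"][v-r:v+r,u-r:u+r],(400,400),interpolation=cv2.INTER_CUBIC)[:,:,::-1])
```

```text
(no output)
```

View pics/c5.png

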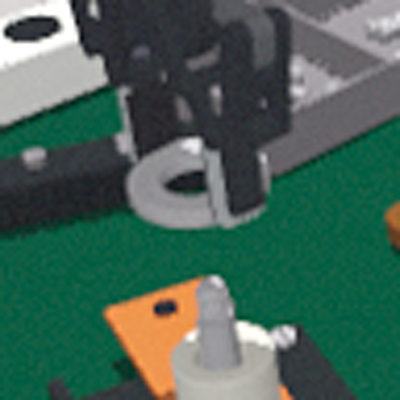

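The washer is held flat above the stud (washer near crop (198,185), stud tip near (212,285)). Lowering it.

Request:
move_arm:
  motion:
    - [[0,0,0.3],[0,0,0]]
    - [[0,0,0.3],[0,0,0]]
    - [[0,0,0.2],[0,0,0]]
    - [[0,0,0.1],[0,0,0]]
    - [[0,0,0.1],[0,0,0]]
    - [[0,0,0.08],[0,0,0]]
    - [[0,0,0],[0,0,0]]
    - [[0,0,0],[0,0,0]]

```text
time_s: 20.1
position: [0.5861, 0.1657, 0.1051]
tool_rot: [[0.001, 1.0, 0.0], [1.0, -0.001, 0.0], [0.0, 0.0, -1.0]]
ft_force: [-0.5, -0.8, -0.9]
grip_width: 0.0552
gripper_force: 32.7
```

Request:
move_arm:
  motion:
    - [[0,0,0.1],[0,0,0]]
    - [[0,0,0.1],[0,0,0]]
    - [[0,0,0.1],[0,0,0]]
    - [[0,0,0.1],[0,0,0]]
    - [[0,0,0.1],[0,0,0]]
    - [[0,0,0.08],[0,0,0]]
    - [[0,0,0],[0,0,0]]
    - [[0,0,0],[0,0,0]]

```text
time_s: 20.9
position: [0.586, 0.1657, 0.0758]
tool_rot: [[0.001, 1.0, 0.0], [1.0, -0.001, 0.0], [0.0, 0.0, -1.0]]
ft_force: [-0.2, -1.0, -1.6]
grip_width: 0.0549
gripper_force: 32.7
```

Request:
move_arm:
  motion:
    - [[0,0,0.02],[0,0,0]]
    - [[0,0,0.02],[0,0,0]]
    - [[0,0,0.02],[0,0,0]]
    - [[0,0,0],[0,0,0]]
    - [[0,0,0],[0,0,0]]

```text
time_s: 21.4
position: [0.586, 0.1657, 0.0729]
tool_rot: [[0.001, 1.0, 0.0], [1.0, -0.001, -0.0], [-0.0, 0.0, -1.0]]
ft_force: [-0.8, -0.1, -0.3]
grip_width: 0.0551
gripper_force: 32.7
```

Request:
move_arm:
  motion:
    - [[0,0,0.014],[0,0,0]]
    - [[0,0,0],[0,0,0]]
    - [[0,0,0],[0,0,0]]

```text
time_s: 21.7
position: [0.5861, 0.1657, 0.0724]
tool_rot: [[0.001, 1.0, 0.0], [1.0, -0.001, 0.0], [0.0, 0.0, -1.0]]
ft_force: [-0.9, -0.3, 0.7]
grip_width: 0.0551
gripper_force: 32.9
```

Request:
move_arm:
  motion:
    - [[0,0,0],[0,0,0]]
    - [[0,0,0],[0,0,0]]
    - [[0,0,0],[0,0,0]]
    - [[0,0,0],[0,0,0]]
    - [[0,0,-0.2],[0,0,0]]
    - [[0,0,-0.5],[0,0,0]]
    - [[0,0,-0.6],[0,0,0]]
    - [[0,0,-0.5],[0,0,0]]
    - [[-0.873,0.226,0],[0,0,0]]
    - [[-0.873,0.226,0],[0,0,0]]
    - [[-0.873,0.226,0],[0,0,0]]
    - [[-0.873,0.226,0],[0,0,0]]
    - [[-0.873,0.226,0],[0,0,0]]
    - [[-0.873,0.226,0],[0,0,0]]
    - [[0,0,0],[0,0,0]]
    - [[0,0,0],[0,0,0]]
  claw: 0.2

```text
time_s: 23.3
position: [0.6535, -0.0972, 0.1625]
tool_rot: [[0.002, 1.0, 0.0], [1.0, -0.002, 0.0], [0.0, 0.0, -1.0]]
ft_force: [0.5, 0.4, -0.4]
grip_width: 0.0684
gripper_force: 0.0
```

Run:
```python
from h import *
s=env.observe(); print(s["position"],s["ft_force"],s["grip_width"])
for n in("top","side"):
    im=grab(n); np.savez(n+"6.npz",**im)
    a=np.array(im["attitude"]); c=(np.array([.5860,.166,.066])-im["eye"])@a; u=int(im["cx"]-c[0]/c[2]*im["fx"]); v=int(im["cy"]+c[1]/c[2]*im["fy"])
    P=pts(im)[v-40:v+40,u-40:u+40].reshape(-1,3); d=np.hypot(P[:,0]-.586,P[:,1]-.166)
    q=P[(P[:,2]>.062)&(P[:,2]<.071)&(d<.038)&(d>.013)]; A=np.c_[q[:,:2]-[.586,.166],np.ones(len(q))]
    print(n,len(q),((q.max(0)+q.min(0))/2).round(4),np.ptp(q,0).round(4),np.median(q[:,2]),np.linalg.lstsq(A,q[:,2],rcond=None)[0].round(3))
T=dict(np.load("top6.npz"))
P=pts(T); print("bush clear?",(P[118:146,302:330,2].max()).round(3))
```

```text
[ 0.65354218 -0.09718867  0.16245779] [ 0.54159646  0.363548   -0.3952802 ] 0.06843148600562561
top 437 [0.5864 0.1643 0.0664] [0.0566 0.0562 0.0086] 0.06624749513625927 [ 0.009 -0.004  0.066]
side 330 [0.5836 0.1657 0.0646] [0.0587 0.0576 0.0052] 0.06468871838613346 [ 0.002 -0.005  0.065]
bush clear? 1.062
```

Request:
move_arm:
  motion:
    - [[0,0,0.7],[0,0,0]]
    - [[0,0,0.7],[0,0,0]]
    - [[0,0,0.7],[0,0,0]]
    - [[0,0,0.4],[0,0,0]]
    - [[0,0,0.2],[0,0,0]]
    - [[0,0,0.1],[0,0,0]]
    - [[0,0,0],[0,0,0]]
    - [[0,0,0],[0,0,0]]

```text
time_s: 24.2
position: [0.6542, -0.0962, 0.0235]
tool_rot: [[0.0, 1.0, 0.002], [1.0, -0.0, -0.001], [-0.001, 0.002, -1.0]]
ft_force: [-0.3, 0.3, 0.9]
grip_width: 0.0682
gripper_force: 0.0
```

Request:
move_arm:
  motion:
    - [[0,0,0],[0,0,0]]
    - [[0,0,0],[0,0,0]]
    - [[0,0,0],[0,0,0]]
    - [[0,0,0],[0,0,0]]
    - [[0,0,0],[0,0,0]]
  claw: 1
  force: 20

```text
time_s: 24.7
position: [0.6539, -0.0964, 0.0231]
tool_rot: [[0.001, 1.0, 0.001], [1.0, -0.001, -0.0], [-0.0, 0.001, -1.0]]
ft_force: [-1.3, 0.2, 5.5]
grip_width: 0.0423
gripper_force: 20.2
```

Request:
move_arm:
  motion:
    - [[0,0,0],[0,0,0]]
    - [[0,0,0],[0,0,0]]
    - [[0,0,0],[0,0,0]]
    - [[0,0,0],[0,0,1]]
    - [[0,0,0],[0,0,1]]
    - [[0,0,0],[0,0,1]]
    - [[0,0,0],[0,0,1]]
    - [[0,0,0],[0,0,1]]
    - [[0,0,0],[0,0,1]]
    - [[0,0,0],[0,0,1]]
    - [[0,0,0],[0,0,1]]
    - [[0,0,0],[0,0,1]]
    - [[0,0,0],[0,0,1]]
    - [[0,0,0],[0,0,1]]
    - [[0,0,0],[0,0,0.25]]
    - [[0,0,0],[0,0,0]]
  claw: 0.3

```text
time_s: 26.3
position: [0.6535, -0.0963, 0.0219]
tool_rot: [[1.0, -0.001, -0.0], [-0.001, -1.0, 0.0], [-0.0, -0.0, -1.0]]
ft_force: [-0.1, 0.3, 0.3]
grip_width: 0.0601
gripper_force: 0.0
```

Request:
move_arm:
  motion:
    - [[0,0,0],[0,0,0]]
    - [[0,0,0],[0,0,0]]
    - [[0,0,0],[0,0,0]]
    - [[0,0,0],[0,0,0]]
    - [[0,0,0],[0,0,0]]
  claw: 1
  force: 40

```text
time_s: 26.8
position: [0.6537, -0.0963, 0.0223]
tool_rot: [[1.0, -0.001, 0.0], [-0.001, -1.0, -0.0], [0.0, 0.0, -1.0]]
ft_force: [-1.7, 0.5, 3.2]
grip_width: 0.0418
gripper_force: 40.7
```

Request:
move_arm:
  motion:
    - [[0,0,-0.2],[0,0,0]]
    - [[0,0,-0.5],[0,0,0]]
    - [[0,0,-0.7],[0,0,0]]
    - [[0,0,-0.7],[0,0,0]]
    - [[0,0,-0.6],[0,0,0]]
    - [[-0.226,-0.874,0],[0,0,0]]
    - [[-0.226,-0.874,0],[0,0,0]]
    - [[-0.226,-0.874,0],[0,0,0]]
    - [[-0.226,-0.874,0],[0,0,0]]
    - [[-0.226,-0.874,0],[0,0,0]]
    - [[-0.226,-0.874,0],[0,0,0]]
    - [[0,0,0],[0,0,1]]
    - [[0,0,0],[0,0,1]]
    - [[0,0,0],[0,0,1]]
    - [[0,0,0],[0,0,1]]
    - [[0,0,0],[0,0,0.6]]
    - [[0,0,0],[0,0,0]]
    - [[0,0,0],[0,0,0]]

```text
time_s: 28.6
position: [0.5859, 0.166, 0.1574]
tool_rot: [[0.802, -0.598, 0.0], [-0.598, -0.802, -0.0], [0.0, -0.0, -1.0]]
ft_force: [0.3, -0.1, -0.8]
grip_width: 0.0418
gripper_force: 40.6
```

Run:
```python
from h import *
s=env.observe(); print(s["position"],s["tool_rot"].round(3))
o=[]
for n,(u,v) in(("top",(185,157)),("side",(160,185))):
    im=grab(n); np.savez(n+"7.npz",**im); r=42
    o.append(cv2.resize(im["frame"][v-r:v+r,u-r:u+r],(400,400),interpolation=cv2.INTER_CUBIC))
cv2.imwrite("pics/c7.png",np.hstack(o)[:,:,::-1])
```

```text
[0.58589526 0.16595613 0.15738768] [[ 0.802 -0.598  0.   ]
 [-0.598 -0.802 -0.   ]
 [ 0.    -0.    -1.   ]]
```

View pics/c7.png

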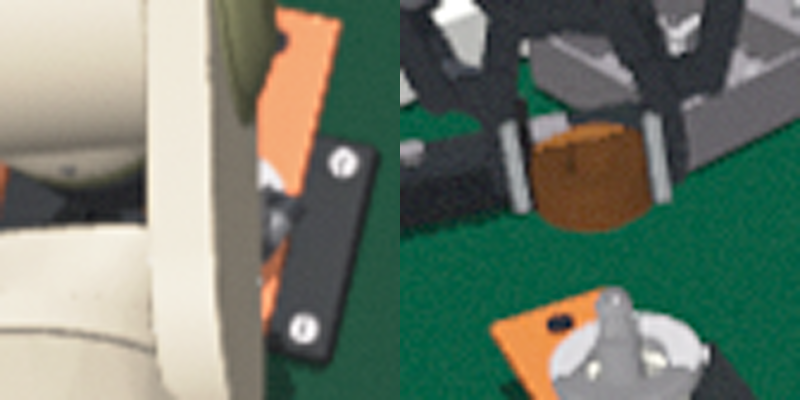

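The bushing is held upright, neck down, above the stud (bushing near crop (595,180), stud tip near (615,300)). Lowering in small steps.

Request:
move_arm:
  motion:
    - [[0,0,0.3],[0,0,0]]
    - [[0,0,0.2],[0,0,0]]
    - [[0,0,0.15],[0,0,0]]
    - [[0,0,0.08],[0,0,0]]
    - [[0,0,0],[0,0,0]]
    - [[0,0,0],[0,0,0]]

```text
time_s: 29.3
position: [0.5862, 0.166, 0.1209]
tool_rot: [[0.8, -0.6, 0.001], [-0.6, -0.8, 0.0], [0.0, -0.0, -1.0]]
ft_force: [0.4, -0.2, -0.4]
grip_width: 0.0418
gripper_force: 40.7
```

Request:
move_arm:
  motion:
    - [[0,0,0.04],[0,0,0]]
    - [[0,0,0.04],[0,0,0]]
    - [[0,0,0],[0,0,0]]
    - [[0,0,0],[0,0,0]]

```text
time_s: 29.7
position: [0.586, 0.1659, 0.1167]
tool_rot: [[0.8, -0.6, 0.0], [-0.6, -0.8, 0.0], [-0.0, -0.0, -1.0]]
ft_force: [0.2, 0.1, 0.2]
grip_width: 0.0418
gripper_force: 40.7
```

Request:
move_arm:
  motion:
    - [[0,0,0.04],[0,0,0]]
    - [[0,0,0.04],[0,0,0]]
    - [[0,0,0.04],[0,0,0]]
    - [[0,0,0],[0,0,0]]
    - [[0,0,0],[0,0,0]]

```text
time_s: 30.2
position: [0.586, 0.1659, 0.1105]
tool_rot: [[0.8, -0.6, -0.0], [-0.6, -0.8, -0.0], [-0.0, 0.0, -1.0]]
ft_force: [1.0, -0.3, -0.8]
grip_width: 0.0416
gripper_force: 40.7
```

Request:
move_arm:
  motion:
    - [[0,0.02,0.04],[0,0,0]]
    - [[0,0.025,0],[0,0,0]]
    - [[0,0,0],[0,0,0]]
    - [[0,0,0],[0,0,0]]

```text
time_s: 30.6
position: [0.5853, 0.1649, 0.1086]
tool_rot: [[0.8, -0.6, 0.002], [-0.6, -0.8, 0.002], [0.001, -0.003, -1.0]]
ft_force: [3.0, 4.2, -3.4]
grip_width: 0.0416
gripper_force: 41.2
```

Request:
move_arm:
  motion:
    - [[0,-0.04,0],[0,0,0]]
    - [[0,-0.03,0],[0,0,0]]
    - [[0,-0.02,0],[0,0,0]]
    - [[0,0,0],[0,0,0]]
    - [[0,0,0],[0,0,0]]

```text
time_s: 31.1
position: [0.5872, 0.1676, 0.1086]
tool_rot: [[0.8, -0.6, -0.0], [-0.6, -0.8, -0.0], [-0.0, 0.0, -1.0]]
ft_force: [-0.6, -0.8, 0.1]
grip_width: 0.0415
gripper_force: 41.6
```

Request:
move_arm:
  motion:
    - [[0.002,0.036,0],[0,0,0]]
    - [[0,0,0.04],[0,0,0]]
    - [[0,0,0.04],[0,0,0]]
    - [[0,0,0.04],[0,0,0]]
    - [[0,0,0.04],[0,0,0]]
    - [[0,0,0],[0,0,0]]
    - [[0,0,0],[0,0,0]]

```text
time_s: 31.8
position: [0.5863, 0.1663, 0.1006]
tool_rot: [[0.8, -0.6, -0.0], [-0.6, -0.8, -0.0], [-0.0, 0.0, -1.0]]
ft_force: [-0.3, -1.1, -0.7]
grip_width: 0.0418
gripper_force: 41.6
```

It went past the step with no force. Continuing gently.

Request:
move_arm:
  motion:
    - [[0,0,0.04],[0,0,0]]
    - [[0,0,0.04],[0,0,0]]
    - [[0,0,0],[0,0,0]]
    - [[0,0,0],[0,0,0]]

```text
time_s: 32.2
position: [0.5863, 0.1662, 0.0966]
tool_rot: [[0.8, -0.6, -0.0], [-0.6, -0.8, -0.0], [-0.0, 0.0, -1.0]]
ft_force: [0.5, -0.1, -1.2]
grip_width: 0.0412
gripper_force: 41.6
```

Request:
move_arm:
  motion:
    - [[0,0,0.04],[0,0,0]]
    - [[0,0,0.04],[0,0,0]]
    - [[0,0,0],[0,0,0]]
    - [[0,0,0],[0,0,0]]

```text
time_s: 32.6
position: [0.5863, 0.1662, 0.0926]
tool_rot: [[0.8, -0.6, -0.0], [-0.6, -0.8, -0.0], [-0.0, 0.0, -1.0]]
ft_force: [0.6, 0.8, 0.6]
grip_width: 0.0416
gripper_force: 41.6
```

Request:
move_arm:
  motion:
    - [[0,0,0.04],[0,0,0]]
    - [[0,0,0.04],[0,0,0]]
    - [[0,0,0],[0,0,0]]
    - [[0,0,0],[0,0,0]]

```text
time_s: 33.0
position: [0.5863, 0.1663, 0.0885]
tool_rot: [[0.8, -0.6, -0.0], [-0.6, -0.8, -0.0], [-0.0, 0.0, -1.0]]
ft_force: [0.1, -0.9, -1.6]
grip_width: 0.0416
gripper_force: 41.6
```

Request:
move_arm:
  motion:
    - [[0,0,0.03],[0,0,0]]
    - [[0,0,0.03],[0,0,0]]
    - [[0,0,0],[0,0,0]]
    - [[0,0,0],[0,0,0]]

```text
time_s: 33.4
position: [0.5863, 0.1662, 0.0856]
tool_rot: [[0.8, -0.6, -0.0], [-0.6, -0.8, -0.0], [-0.0, 0.0, -1.0]]
ft_force: [-0.3, 0.5, -0.8]
grip_width: 0.0417
gripper_force: 41.6
```

Request:
move_arm:
  motion:
    - [[0,0,0.03],[0,0,0]]
    - [[0,0,0.02],[0,0,0]]
    - [[0,0,0],[0,0,0]]
    - [[0,0,0],[0,0,0]]

```text
time_s: 33.8
position: [0.5863, 0.1662, 0.083]
tool_rot: [[0.8, -0.6, -0.0], [-0.6, -0.8, -0.0], [-0.0, 0.0, -1.0]]
ft_force: [0.0, -0.9, -1.1]
grip_width: 0.0417
gripper_force: 41.6
```

Request:
move_arm:
  motion:
    - [[0,0,0.02],[0,0,0]]
    - [[0,0,0.01],[0,0,0]]
    - [[0,0,0],[0,0,0]]
    - [[0,0,0],[0,0,0]]

```text
time_s: 34.2
position: [0.5864, 0.1663, 0.0823]
tool_rot: [[0.8, -0.6, 0.001], [-0.6, -0.8, 0.0], [0.001, -0.0, -1.0]]
ft_force: [-2.0, -0.8, 5.2]
grip_width: 0.0419
gripper_force: 42.1
```

Seated at the expected height with 5 N. Release and retreat.

Request:
move_arm:
  motion:
    - [[0,0,0],[0,0,0]]
    - [[0,0,0],[0,0,0]]
    - [[0,0,0],[0,0,0]]
    - [[0,0,0],[0,0,0]]
    - [[0,0,-0.1],[0,0,0]]
    - [[0,0,-0.4],[0,0,0]]
    - [[0,0,-0.7],[0,0,0]]
    - [[0,0,-0.7],[0,0,0]]
    - [[-0.7,0.5,0],[0,0,0]]
    - [[-0.7,0.5,0],[0,0,0]]
    - [[-0.7,0.5,0],[0,0,0]]
    - [[-0.7,0.5,0],[0,0,0]]
    - [[0,0,0],[0,0,0]]
    - [[0,0,0],[0,0,0]]
    - [[0,0,0],[0,0,0]]
  claw: 0.3

```text
time_s: 35.7
position: [0.4155, 0.1702, 0.177]
tool_rot: [[0.8, -0.6, 0.001], [-0.6, -0.8, 0.0], [0.001, -0.001, -1.0]]
ft_force: [-0.9, -0.4, -0.2]
grip_width: 0.06
gripper_force: 0.0
```

Run:
```python
from h import *
o=[]
for n in("top","side"):
    im=grab(n)
    a=np.array(im["attitude"]); c=(np.array([.5860,.166,.066])-im["eye"])@a; u=int(im["cx"]-c[0]/c[2]*im["fx"]); v=int(im["cy"]+c[1]/c[2]*im["fy"])
    P=pts(im)[v-40:v+40,u-40:u+40].reshape(-1,3); d=np.hypot(P[:,0]-.586,P[:,1]-.166)
    for a,b in((.078,.089),(.062,.071)):
        q=P[(P[:,2]>a)&(P[:,2]<b)&(d<.038)]; print(n,len(q),((q.max(0)+q.min(0))/2).round(4),np.median(q[:,2]).round(4))
    r=36; o.append(cv2.resize(im["frame"][v-r:v+r,u-r:u+r],(400,400),interpolation=cv2.INTER_CUBIC))
cv2.imwrite("pics/c8.png",np.hstack(o)[:,:,::-1])
```

```text
top 339 [0.5871 0.1653 0.0834] 0.0838
top 219 [0.5865 0.1639 0.0665] 0.0662
side 282 [0.5843 0.1667 0.0835] 0.0826
side 236 [0.5811 0.1656 0.0665] 0.065
```

View pics/c8.png

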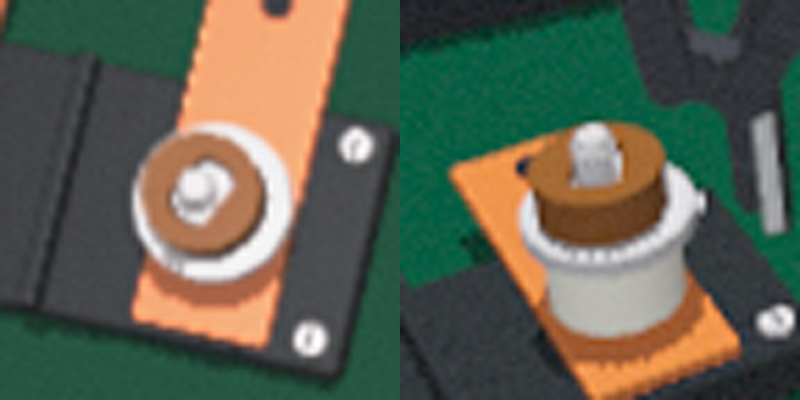

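The stack is complete: bushing top at 84 mm, washer top at 66 mm, level and let go (stack at crop (205,195) and (600,220)).

```bash
python3 -c "
from h import *
print(env.close_job())"
```

```text
the job is handed in; nothing more can be done
None
```

The open pole is built like its neighbour (spacer, washer, then bushing fully home over the flats, pressed with about 5 N), and the job was handed in at about 36 s; no verdict was returned.

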